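# Clamp the brass sheet in the disc cutter with its key

### The arm

A 7-joint arm with a two-finger parallel gripper is mounted at the origin on the work surface. World frame = base frame: x ahead of the robot, y to its left, z up, the work surface at z = 0. Lengths are in m, angles in rad, forces in N, time in s.
With the tool pointing down it reaches from about 0.425 to 0.975 m from the base axis. Payload 16.7 kg.
Tool frame: the origin (TCP) lies on the centre line of the jaws, within the pads' length; the fingertips stand 8 mm ahead of it and the grasp point (between the pads) lies 11 mm behind it; z points along the fingers, y is the line along which they close (so a half turn about z gives the same grasp; the last joint's range is limited). The gripper opens to 85 mm and grips with 20 to 120 N. Pads are 22 mm wide; open, the fingers measure 114 mm over their backs; the gripper's body (76 mm by 85 mm) begins 54 mm behind the grasp point. The pads swing forward as they close: fully open they stand 13 mm farther back than shut.
Start: joints at [0.996, 0.426, 0.074, 1.606, -0.034, 1.111, -0.067], TCP at [0.279, -0.615, 0.239] pointing down, gripper open.
Joint ranges: [-2.85, 2.85], [-0.5, 2.14], [-1.23, 1.37], [0.21, 2.46], [-1.02, 4.16], [0.16, 2.05], [-2.73, 2.73]. Speed limits (rad/s): [1.89, 1.89, 2.39, 2.39, 3.01, 3.01, 3.01].

### API

Orientations are given as a rotation vector (axis times angle).
In Python, from station import status, optics, bot gives the robot as it stands.
- The arm moves only by the tool step_arm, never from a script. Its argument "plan" is a list of rows, each an object with "xyz": the shift along the world's x, y, z as a fraction of full scale, a list of three; "spin": the turn about the world's z as a fraction of full scale. A call has exactly 5 rows; each row shifts and turns the commanded pose from where the row before left it; what a row does not reach is not made up. Full scale, the value 1, is 40 mm for a shift and 0.12 rad for a turn. A row lasts 1/8 s, in which the tool goes at most 62.5 mm and 10.7 degrees, less where a joint would pass 70% of its speed; a pose out of reach is approached as far as the arm can. A call with a number of a shift or a turn outside -1 to 1 is refused whole. A call with a gripper value outside its range is refused whole. "fingers" is the opening, from 0 (shut) to 1 (fully open), set as the call begins (left out, the last holds). The fingers move at their own pace and stop on an object; "force" is the grip in N (left out, the last holds). Time passes only in rows, so rows that do not move let the fingers close, or fill a call up. It gives the time, the measured TCP pose, the force, the opening and the grip force at its end, in the units of the state.
- status.observe(): the state, without advancing time (a new reading comes with each control period).
- optics.grab_frame(name): name is "scene" or "top" or "wrist"; returns a dict with "pixels" (420x560x3 uint8, red, green, blue), "fx", "fy", "cx", "cy" (pixels), "camera_from_world" (4x4, takes a point from world to camera coordinates). Camera axes: x right, y down, z forward; pixel columns grow to the right and rows downward; lengths in m; the calibration is good to about 2 mm. A picture is of the moment at which its call begins. There is no depth.
- bot.sign_off(): hands the job in; it is judged then, once.
The state is a dict: "clock": time; "joint_pos": joint angles; "qvel": joint speeds; "effort": joint torques, N m; "tool_pos": TCP position; "ee_rot": TCP orientation; "wrist_force": force on the tool from outside, world axes, zero at the start; "moment": the same for the moment, N m; "opening": finger opening in m; "gripper_force": force on a finger pad.
Only numpy, scipy, OpenCV 4.12 (cv2) and the standard library are available. Lean on these libraries where they do the work, as an engineer would, in place of code of your own. Each camera call takes 0.05 s, during which the arm holds its last target. There are 200 camera calls.

### The job

A brass sheet has been slid into the jeweller's disc cutter. Take the flat-tongued key, the tool with the longest crossbar of the three standing in the wooden rack, press its tongue fully home into the slot of the cutter's square clamp screw, then turn it clockwise (seen from above) until the screw stops. Let go and leave the key standing in the screw.

Things in the scene. Friction and masses are not known exactly. Their poses are not given: they have to be found in the camera images.
- key_handle (a point): Centre of the loose steel key's crossbar: 66 mm long (x), 12 thick (y), 16 high (z up). Below: stem, 10 across; collar, 40 across, 6 thick, its underside 44 below this point; flat tongue to 70 below, parallel to the bar, 26 wide (x), 10 thick, its lower 18 mm tapering to 12 by 4. Weighs 0.15 to 0.3 kg. Starts upright in a rack hole, collar on the rack's top; lifts straight out.
- rack: Fixed wooden rack, 270 (x) by 70 mm, 50 high; origin under its centre. Three holes 85 mm apart along x each hold a steel tool, bars along x within 3 degrees, in any order: the key, a reamer (crossbar 34 mm) and a punch (round knob, 34 mm across); the last two do not fit the slot and stand as high as the key.
- slot (a point): Mouth centre of the slot in the top of the clamp screw's square steel head (54 by 54 mm, 30 high), 80 mm above the table, on a fixed round cutter 132 across and 48 high. Slot 30 long (x), 14 wide (y), 28 deep; z up is the turning axis; the frame turns with the screw. The key fits either way round and is home with its collar on the head: crossbar centre 44 mm above this point.
- clamp_screw (a joint): Turn of the clamp screw, rad, growing clockwise seen from above: 0.25 to 0.7 at the start, hard stop at 1.57. Friction about 0.15 N m; stays where it is left and does not rise or sink. The key has about 9 degrees of play in the slot either way, so turn it that much further.
There are look-alikes about, which are no part of the job. Leave any pink or turquoise look-alike of the part that bears key_handle alone.

How it is judged:
By the outcome, as a careful person would: the job done as asked, in the order asked, and still so for the second after the job is handed in, with the robot touching nothing.
It also fails if it takes over 48 s, if anything falls off the work surface, if the arm or the gripper's body presses on something with over 40 N, if the wrist force passes 120 N, or if a joint passes its speed limit or range.

## Working session

There is one attempt and no reset: what is moved stays moved. The work goes in short steps, Python scripts to look and compute and a tool call to move; the robot and the scene stay as the last step left them, time stands still between calls to the robot, and variables do not carry over. Pictures are saved under pics/ and viewed, at most 10 in all, crops included, and the job is handed in when it is done.

Besides the shell and the picture viewer there is one more tool, called after ">>>" as name([rows], argument=value, ...), one row to a line, values as JSON. step_arm: Moves the arm, as the interface text tells. Shift numbers are shares of 40 mm and turn numbers shares of 0.12 rad, none past 1 either way. Its arguments: {"type":"object","properties":{"plan":{"type":"array"},"fingers":{"type":"number"},"force":{"type":"number"}},"required":["plan"]}

```bash
mkdir -p pics; ls
cat > h.py <<'E'
import numpy as np, cv2
from station import status, optics, bot
def grab(n, save=None):
    f=optics.grab_frame(n)
    im=np.array(f["pixels"])[:,:,::-1].copy()
    if save: cv2.imwrite(save,im)
    np.savez(f"last_{n}.npz",im=im,K=[f["fx"],f["fy"],f["cx"],f["cy"]],T=f["camera_from_world"])
    return load(n)
def load(n):
    d=np.load(f"last_{n}.npz"); return d["im"],d["K"],d["T"]
def plane(K,T,u,v,z):
    R,t=T[:3,:3],T[:3,3]; c=-R.T@t
    d=R.T@np.array([(u-K[2])/K[0],(v-K[3])/K[1],1]); return c+d*(z-c[2])/d[2]
def proj(K,T,p):
    q=T[:3,:3]@np.array(p)+T[:3,3]; return np.array([K[0]*q[0]/q[2]+K[2],K[1]*q[1]/q[2]+K[3]])
E
python3 - <<'E'
from h import *
a=grab("top","pics/top.png");b=grab("scene","pics/scene.png")
for n,(im,K,T) in (("top",a),("scene",b)): print(n,K,-T[:3,:3].T@T[:3,3],T[2,:3])
s=status.observe();print(s["tool_pos"],s["ee_rot"],s["opening"],s["clock"])
E
```

```text
pics
top [402.51438888 402.51438888 279.3299101  211.32398407] [ 0.3445066  -0.06792001  0.93111505] [ 0.21253121 -0.00950397 -0.97710806]
scene [424.11002785 424.11002785 281.35314193 206.72049282] [ 1.33038485 -0.36151354  0.634135  ] [-0.79677786  0.30026894 -0.52438879]
[ 0.2786459  -0.61440952  0.23868303] [-3.06957876e+00 -6.63510128e-01  4.80289639e-04] 0.08538132141972049 0.1
```

View pics/top.png

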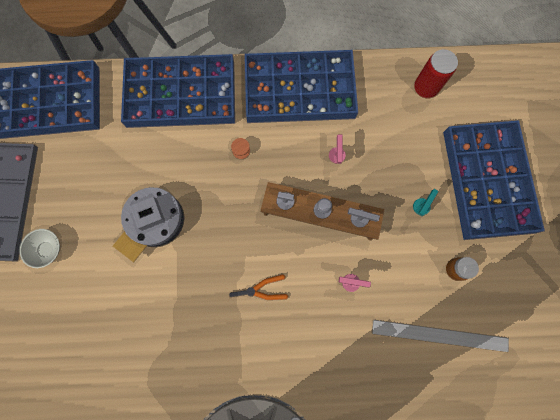

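View pics/scene.png

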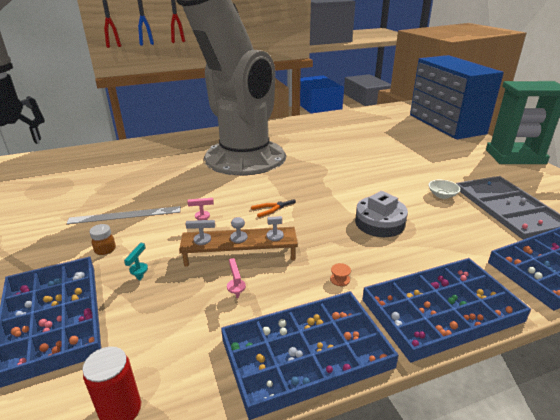

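Run:
```python
from h import *
im,K,T=load("top")
a=cv2.resize(im[170:250,250:400],None,fx=5,fy=5,interpolation=cv2.INTER_CUBIC)
b=cv2.resize(im[180:250,110:190],None,fx=5,fy=5,interpolation=cv2.INTER_CUBIC)
o=np.zeros((410,1200,3),np.uint8);o[:400,:750]=a;o[:350,800:]=b
cv2.imwrite("pics/crop.png",cv2.resize(o,(800,273)));
cv2.imwrite("pics/c1.png",np.vstack([a[:400,:],np.zeros((0,750,3),np.uint8)]));cv2.imwrite("pics/c2.png",b)
```

```text
(no output)
```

View pics/c1.png

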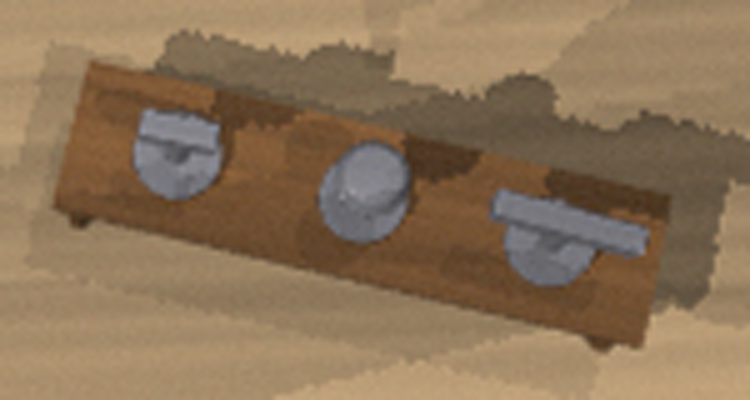

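View pics/c2.png

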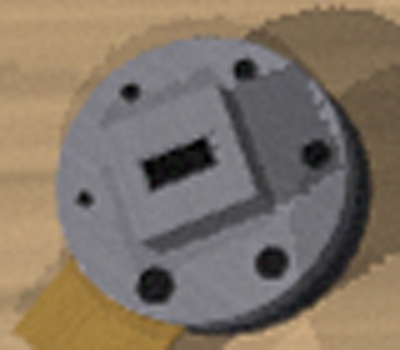

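Run:
```python
from h import *
im,K,T=load("top")
c=lambda x,y,ou,ov:((x+.5)/5-.5+ou,(y+.5)/5-.5+ov)
P=np.array([plane(K,T,*c(x,y,250,170),.102) for x,y in [(497,190),(650,230),(644,257),(491,217)]])
print("key",P.mean(0),np.linalg.norm(P[0]-P[1]),np.linalg.norm(P[1]-P[2])); d=P[1]+P[2]-P[0]-P[3];print("ang",np.arctan2(d[1],d[0]))
g=cv2.cvtColor(cv2.resize(im[180:250,110:190],None,fx=5,fy=5,interpolation=cv2.INTER_CUBIC),cv2.COLOR_BGR2GRAY)
m=(g<70).astype(np.uint8);n,l,s,ce=cv2.connectedComponentsWithStats(m);k=l[163,178];print(s[k],ce[k])
r=cv2.minAreaRect(np.argwhere(l==k)[:,::-1].astype(np.float32));B=cv2.boxPoints(r);print(r)
P=np.array([plane(K,T,*c(x,y,110,180),.08) for x,y in B])
print("slot",P.mean(0),np.linalg.norm(P[0]-P[1]),np.linalg.norm(P[1]-P[2]))
for i in (0,1): d=P[i+1]-P[i];print(np.arctan2(d[1],d[0]))
# head corners
P=np.array([plane(K,T,*c(x,y,110,180),.08) for x,y in [(219,86),(270,207)]]);print(P)
from scipy.spatial.transform import Rotation as R
s=status.observe();print(R.from_rotvec(s["ee_rot"]).as_matrix().round(3))
# rack
Q=np.array([plane(K,T,*c(x,y,250,170),.05) for x,y in [(92,60),(670,198),(643,348),(55,208)]]);print("rack",Q.mean(0),Q)
```

```text
key [ 0.51094736 -0.25308076  0.102     ] 0.06602980787940184 0.011980831231648621
ang -1.8772072439510366
[ 142  138   74   53 2090] [178.12679426 163.17177033]
((178.39346313476562, 163.26455688476562), (31.467500686645508, 71.80136108398438), 69.22774505615234)
slot [0.53987977 0.2135113  0.08      ] 0.03044759749176331 0.014247465811909095
-1.232872141068853
-2.7716230954053405
[[0.57365673 0.19681019 0.08      ]
 [0.51889189 0.17358786 0.08      ]]
[[ 0.911  0.413 -0.001]
 [ 0.413 -0.911  0.001]
 [-0.    -0.001 -1.   ]]
rack [ 0.53494717 -0.17261857  0.05      ] [[ 0.60645267 -0.05365851  0.05      ]
 [ 0.53111955 -0.3103834   0.05      ]
 [ 0.4639961  -0.29185505  0.05      ]
 [ 0.53822037 -0.03457734  0.05      ]]
```

>>> step_arm([
  {"xyz": [0.58, 0.9, 0], "spin": 0.7},
  {"xyz": [0.58, 0.9, 0], "spin": 0.7},
  {"xyz": [0.58, 0.9, 0], "spin": 0.7},
  {"xyz": [0.58, 0.9, 0], "spin": 0.7},
  {"xyz": [0.58, 0.9, 0], "spin": 0.7},
], fingers=1, force=90)

```text
clock: 0.72
tool_pos: [0.3953, -0.4333, 0.2391]
ee_rot: [-2.863, -1.293, 0.0]
wrist_force: [-0.9, -0.3, 0.3]
opening: 0.0851
gripper_force: 0.0
```

>>> step_arm([
  {"xyz": [0.58, 0.9, 0], "spin": 0.7},
  {"xyz": [0.58, 0.9, 0], "spin": 0.7},
  {"xyz": [0.58, 0.9, 0], "spin": 0.7},
  {"xyz": [0.58, 0.9, 0], "spin": 0.7},
  {"xyz": [0, 0, 0], "spin": 0},
])

```text
clock: 1.35
tool_pos: [0.4893, -0.2875, 0.2391]
ee_rot: [-2.603, -1.758, -0.001]
wrist_force: [-0.3, -0.6, 0.4]
opening: 0.0853
gripper_force: 0.0
```

>>> step_arm([
  {"xyz": [0.54, 0.86, 0], "spin": 0.63},
  {"xyz": [0, 0, -0.7], "spin": 0},
  {"xyz": [0, 0, -0.7], "spin": 0},
  {"xyz": [0, 0, -0.6], "spin": 0},
  {"xyz": [0, 0, 0], "spin": 0},
])

```text
clock: 1.98
tool_pos: [0.5077, -0.2566, 0.1577]
ee_rot: [-2.54, -1.844, 0.003]
wrist_force: [0.2, -0.4, 0.7]
opening: 0.085
gripper_force: 0.0
```

Run:
```python
from h import *
im,K,T=grab("wrist","pics/w1.png"); print(K,-T[:3,:3].T@T[:3,3],T[2,:3]); print(proj(K,T,[.511,-.2531,.102]))
s=status.observe();print(s["tool_pos"],s["ee_rot"])
```

```text
[352.39209819 352.39209819 277.06424288 210.34413986] [ 0.5338594  -0.17506831  0.29313219] [-0.1046642  -0.31076469 -0.94470668]
[282.31766472 234.3460609 ]
[ 0.50855953 -0.25678883  0.15902894] [-2.54090609e+00 -1.84535301e+00  1.40355425e-03]
```

View pics/w1.png

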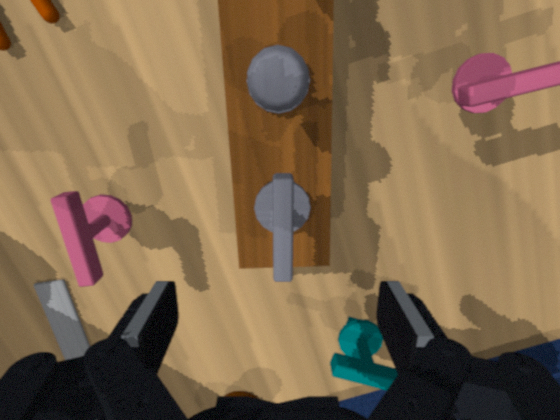

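>>> step_arm([
  {"xyz": [0.05, 0.09, -0.3], "spin": 0},
  {"xyz": [0, 0, -0.5], "spin": 0},
  {"xyz": [0, 0, -0.6], "spin": 0},
  {"xyz": [0, 0, -0.5], "spin": 0},
  {"xyz": [0, 0, 0], "spin": 0},
])

```text
clock: 2.65
tool_pos: [0.5107, -0.2523, 0.0824]
ee_rot: [-2.54, -1.847, 0.001]
wrist_force: [0.5, -0.2, 0.5]
opening: 0.0856
gripper_force: 0.0
```

>>> step_arm([
  {"xyz": [0, 0, 0], "spin": 0},
  {"xyz": [0, 0, 0], "spin": 0},
  {"xyz": [0, 0, 0], "spin": 0},
  {"xyz": [0, 0, 0], "spin": 0},
  {"xyz": [0, 0, 0], "spin": 0},
], fingers=0, force=90)

```text
clock: 3.28
tool_pos: [0.5114, -0.2528, 0.0836]
ee_rot: [2.541, 1.847, 0.0]
wrist_force: [-0.7, 0.9, 4.8]
opening: 0.0101
gripper_force: 87.7
```

>>> step_arm([
  {"xyz": [0, 0, 0.5], "spin": 0},
  {"xyz": [0, 0, 0.8], "spin": 0},
  {"xyz": [0, 0, 0.9], "spin": 0},
  {"xyz": [0, 0, 0.9], "spin": 0},
  {"xyz": [0, 0, 0.9], "spin": 0},
])

```text
clock: 3.9
tool_pos: [0.5108, -0.2526, 0.2443]
ee_rot: [-2.54, -1.847, 0.0]
wrist_force: [-0.7, -0.5, -2.2]
opening: 0.0106
gripper_force: 88.0
```

Run:
```python
from h import *
s=status.observe();print(s["tool_pos"],s["ee_rot"],s["opening"],s["wrist_force"],s["moment"])
im,K,T=grab("scene");p=proj(K,T,s["tool_pos"]).astype(int);print(p)
a=im[max(p[1]-60,0):p[1]+60,max(p[0]-80,0):p[0]+80]
w=grab("wrist")[0]
o=np.zeros((600,800,3),np.uint8);o[:360,:a.shape[1]*3]=cv2.resize(a,None,fx=3,fy=3)[:360];o[360:,480:]=cv2.resize(w,(320,240))
cv2.imwrite("pics/l1.png",o)
```

```text
[ 0.51081916 -0.25256838  0.244259  ] [-2.54049203e+00 -1.84725626e+00  4.12622863e-04] 0.01055522217188044 [-0.73746504 -0.47188794 -2.21158879] [-0.06638049 -0.07661494 -0.03118445]
[191 164]
```

View pics/l1.png

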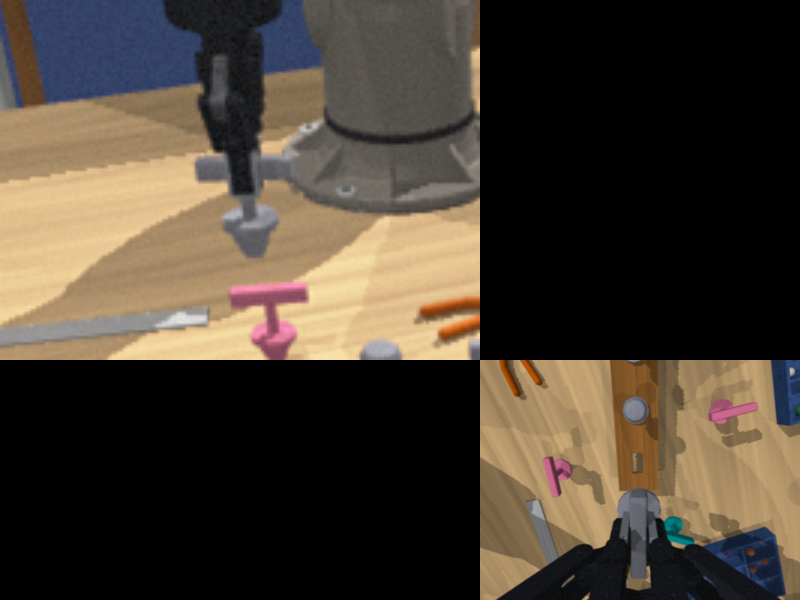

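>>> step_arm([
  {"xyz": [0.06, 0.6, 0], "spin": 0.4},
  {"xyz": [0.06, 0.95, 0], "spin": 0.4},
  {"xyz": [0.06, 0.95, 0], "spin": 0.4},
  {"xyz": [0.06, 0.95, 0], "spin": 0.4},
  {"xyz": [0.06, 0.95, 0], "spin": 0.4},
])

```text
clock: 4.62
tool_pos: [0.5224, -0.0745, 0.2422]
ee_rot: [-2.297, -2.141, 0.002]
wrist_force: [0.3, 0.6, -2.3]
opening: 0.0103
gripper_force: 88.1
```

>>> step_arm([
  {"xyz": [0.06, 0.95, 0], "spin": 0.4},
  {"xyz": [0.06, 0.95, 0], "spin": 0.4},
  {"xyz": [0.06, 0.95, 0], "spin": 0.4},
  {"xyz": [0.06, 0.95, 0], "spin": 0.4},
  {"xyz": [0.06, 0.95, 0], "spin": 0.4},
])

```text
clock: 5.25
tool_pos: [0.5341, 0.1153, 0.2422]
ee_rot: [-2.024, -2.401, 0.002]
wrist_force: [0.1, -0.2, -1.7]
opening: 0.0106
gripper_force: 88.1
```

>>> step_arm([
  {"xyz": [0.06, 0.95, 0], "spin": 0.4},
  {"xyz": [0.06, 0.8, 0], "spin": 0.4},
  {"xyz": [0, 0, 0], "spin": 0.4},
  {"xyz": [0, 0, 0], "spin": 0.18},
  {"xyz": [0, 0, 0], "spin": 0},
])

```text
clock: 5.88
tool_pos: [0.5395, 0.1831, 0.2427]
ee_rot: [-1.824, -2.557, 0.001]
wrist_force: [-0.7, -0.9, -2.3]
opening: 0.0102
gripper_force: 88.1
```

```bash
cat > look.py <<'E'
from h import *
import sys
from scipy.spatial.transform import Rotation as R
s=status.observe();print(s["clock"],s["tool_pos"],s["opening"],s["wrist_force"]);M=R.from_rotvec(s["ee_rot"]).as_matrix();print("yaw bar",np.arctan2(M[1,0],M[0,0]),M[:,2])
w,K,T=grab("wrist","pics/"+sys.argv[1]+".png")
im,K2,T2=grab("scene");p=proj(K2,T2,s["tool_pos"]).astype(int)
im3,K3,T3=grab("top");q=proj(K3,T3,[.54,.2135,.08]).astype(int)
cr=lambda i,p:cv2.resize(i[max(p[1]-35,0):p[1]+65,max(p[0]-50,0):p[0]+50],(300,300))
o=np.zeros((600,800,3),np.uint8);o[:300,:300]=cr(im,p);o[300:,:300]=cr(im3,q-[0,15]);o[:375,300:]=cv2.resize(w,(500,375))
cv2.imwrite("pics/"+sys.argv[1]+"_all.png",o)
E
python3 look.py s1
```

```text
5.875 [0.53954428 0.18308119 0.24272044] 0.010244850057968323 [-0.68216097 -0.93065683 -2.30039542]
yaw bar 1.9026501070217812 [-9.42205257e-04 -2.91978122e-04 -9.99999513e-01]
```

View pics/s1_all.png

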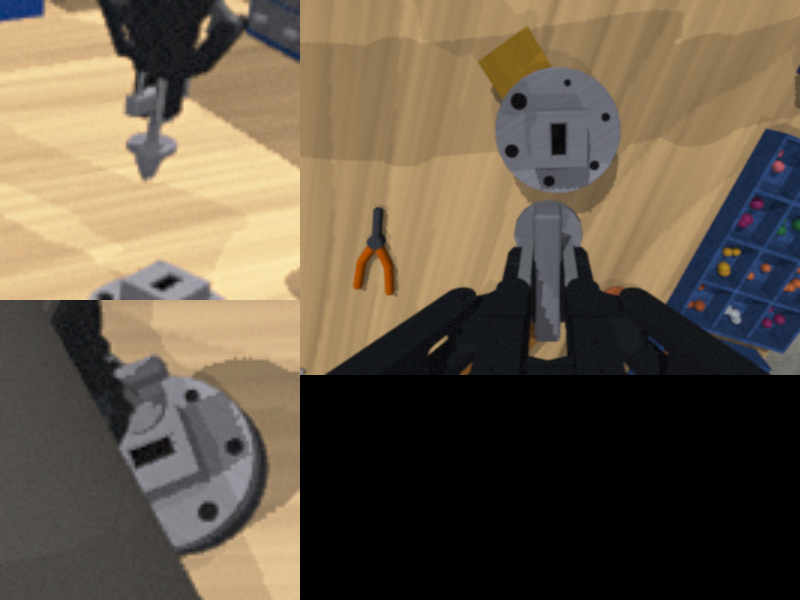

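```bash
cat > slot.py <<'E'
from h import *
im,K,T=load("wrist")
g=cv2.cvtColor(cv2.resize(im,None,fx=4,fy=4,interpolation=cv2.INTER_CUBIC),cv2.COLOR_BGR2GRAY)
u0,v0=proj(K,T,[.54,.2135,.08]); print("pred",u0,v0)
n,l,s,ce=cv2.connectedComponentsWithStats((g<60).astype(np.uint8));k=l[int(v0*4),int(u0*4)]
r=cv2.minAreaRect(np.argwhere(l==k)[:,::-1].astype(np.float32));B=(cv2.boxPoints(r)+.5)/4-.5
P=np.array([plane(K,T,*b,.08) for b in B]);print("slot",P.mean(0))
for i in (0,1): d=P[i+1]-P[i];print(np.linalg.norm(d),np.arctan2(d[1],d[0]))
E
python3 slot.py
python3 - <<'E'
from h import *
im,K,T=load("wrist")
z=.2427+.0104+.008
for c in [(535,215),(560,215),(537,338),(559,338)]:
    print(plane(K,T,(c[0]-300)*1.12,c[1]*1.12,z))
E
```

```text
pred 289.5304436439276 159.22278085169847
slot [0.53894035 0.216334   0.08      ]
0.014100692613589087 0.35850101007054197
0.029772696914089906 -1.1927719443802838
[0.52362321 0.21323499 0.2611    ]
[0.53321653 0.2165443  0.2611    ]
[0.54439332 0.15337028 0.2611    ]
[0.55420907 0.15675911 0.2611    ]
```

>>> step_arm([
  {"xyz": [0, 0.79, 0], "spin": 0.17},
  {"xyz": [0, 0, -0.7], "spin": 0},
  {"xyz": [0, 0, -0.8], "spin": 0},
  {"xyz": [0, 0, -0.7], "spin": 0},
  {"xyz": [0, 0, 0], "spin": 0},
])

```text
clock: 6.65
tool_pos: [0.539, 0.2142, 0.1537]
ee_rot: [-1.797, -2.574, 0.004]
wrist_force: [0.6, 0.3, -2.9]
opening: 0.01
gripper_force: 88.1
```

```bash
python3 look.py s2
python3 - <<'E'
from h import *
im,K,T=load("scene");p=proj(K,T,[.54,.214,.09]).astype(int);t,K3,T3=load("top");q=proj(K3,T3,[.54,.214,.09]).astype(int);w=load("wrist")[0]
cr=lambda i,p:cv2.resize(i[p[1]-50:p[1]+30,p[0]-50:p[0]+50],(400,320),interpolation=cv2.INTER_CUBIC)
o=np.zeros((600,800,3),np.uint8);o[:320,:400]=cr(im,p);o[:320,400:]=cr(t,q+[0,10]);o[320:,:373]=cv2.resize(w,(373,280))
cv2.imwrite("pics/s2b.png",o)
E
```

```text
6.65 [0.53898948 0.2141729  0.15372482] 0.010001474336124609 [ 0.62916552  0.29300369 -2.89763795]
yaw bar 1.9228102420934947 [-0.00319287 -0.00110097 -0.9999943 ]
```

View pics/s2b.png

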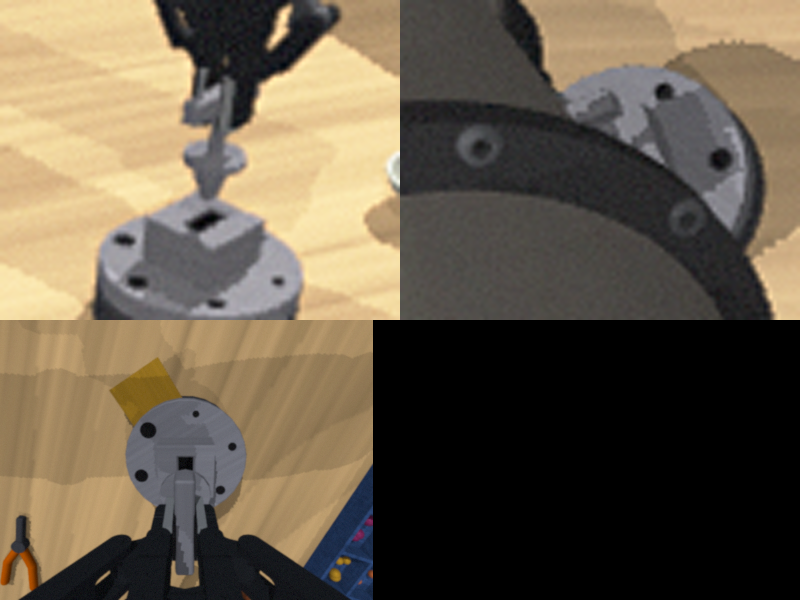

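>>> step_arm([
  {"xyz": [0, 0, -0.15], "spin": 0},
  {"xyz": [0, 0, -0.15], "spin": 0},
  {"xyz": [0, 0, -0.15], "spin": 0},
  {"xyz": [0, 0, -0.15], "spin": 0},
  {"xyz": [0, 0, 0], "spin": 0},
])

```text
clock: 7.42
tool_pos: [0.5396, 0.2148, 0.1307]
ee_rot: [-1.797, -2.576, 0.001]
wrist_force: [0.2, -0.7, -2.5]
opening: 0.0103
gripper_force: 88.1
```

>>> step_arm([
  {"xyz": [0, 0, -0.1], "spin": 0},
  {"xyz": [0, 0, -0.1], "spin": 0},
  {"xyz": [0, 0, -0.1], "spin": 0},
  {"xyz": [0, 0, -0.1], "spin": 0},
  {"xyz": [0, 0, 0], "spin": 0},
])

```text
clock: 8.05
tool_pos: [0.5398, 0.2148, 0.1149]
ee_rot: [-1.797, -2.576, 0.001]
wrist_force: [-0.4, 0.8, -2.2]
opening: 0.0101
gripper_force: 88.1
```

>>> step_arm([
  {"xyz": [0, 0, -0.03], "spin": 0},
  {"xyz": [0, 0, -0.03], "spin": 0},
  {"xyz": [0, 0, -0.03], "spin": 0},
  {"xyz": [0, 0, 0], "spin": 0},
  {"xyz": [0, 0, 0], "spin": 0},
])

```text
clock: 8.68
tool_pos: [0.5405, 0.2152, 0.1134]
ee_rot: [1.797, 2.575, 0.001]
wrist_force: [-7.7, -3.9, 24.3]
opening: 0.0105
gripper_force: 92.3
```

>>> step_arm([
  {"xyz": [0, 0, 0.02], "spin": -0.5},
  {"xyz": [0, 0, 0], "spin": -0.7},
  {"xyz": [0, 0, 0], "spin": -0.7},
  {"xyz": [0, 0, 0], "spin": -0.7},
  {"xyz": [0, 0, 0], "spin": -0.7},
])

```text
clock: 9.3
tool_pos: [0.5401, 0.2151, 0.1135]
ee_rot: [2.272, 2.169, 0.001]
wrist_force: [-5.1, -1.5, 13.4]
opening: 0.0102
gripper_force: 90.6
```

```bash
cat > st.py <<'E'
from h import *
from scipy.spatial.transform import Rotation as R
s=status.observe();M=R.from_rotvec(s["ee_rot"]).as_matrix();print(s["clock"],"yaw",np.arctan2(M[1,0],M[0,0]),s["tool_pos"],"F",s["wrist_force"],"M",s["moment"],"j7",s["joint_pos"][6])
E
python3 st.py
```

```text
9.3 yaw 1.5247464356393983 [0.5401444  0.21514612 0.11353409] F [-5.0900044  -1.54368785 13.3615534 ] M [-0.45270215  1.37060105  0.1421638 ] j7 -0.7722392935368277
```

>>> step_arm([
  {"xyz": [0, 0, 0], "spin": -0.7},
  {"xyz": [0, 0, 0], "spin": -0.7},
  {"xyz": [0, 0, 0], "spin": -0.7},
  {"xyz": [0, 0, 0], "spin": -0.7},
  {"xyz": [0, 0, 0], "spin": -0.5},
])

```text
clock: 9.93
tool_pos: [0.54, 0.2153, 0.1135]
ee_rot: [2.654, 1.681, 0.001]
wrist_force: [-5.5, -1.4, 14.0]
opening: 0.0101
gripper_force: 90.6
```

```bash
python3 st.py
```

```text
9.925 yaw 1.1293301632312798 [0.54002355 0.21528639 0.11351621] F [-5.54772681 -1.39713048 13.99888718] M [-0.26265402  1.31255348  0.19121015] j7 -1.1220705610828632
```

>>> step_arm([
  {"xyz": [0, 0, 0], "spin": -0.3},
  {"xyz": [0, 0, 0], "spin": -0.3},
  {"xyz": [0, 0, 0], "spin": -0.3},
  {"xyz": [0, 0, 0], "spin": -0.3},
  {"xyz": [0, 0, 0], "spin": 0},
])

```text
clock: 10.55
tool_pos: [0.5401, 0.2153, 0.1135]
ee_rot: [2.767, 1.488, 0.001]
wrist_force: [-4.3, -1.4, 13.6]
opening: 0.0104
gripper_force: 90.5
```

```bash
python3 st.py
```

```text
10.55 yaw 0.9869550841065853 [0.5400911  0.21525975 0.11352672] F [-4.28456077 -1.36167798 13.5965306 ] M [-0.2641216   1.30234736  0.02649456] j7 -1.2481110254701804
```

>>> step_arm([
  {"xyz": [0, 0, 0], "spin": -0.3},
  {"xyz": [0, 0, 0], "spin": -0.3},
  {"xyz": [0, 0, 0], "spin": -0.3},
  {"xyz": [0, 0, 0], "spin": -0.3},
  {"xyz": [0, 0, 0], "spin": -0.1},
])

```text
clock: 11.18
tool_pos: [0.5401, 0.2153, 0.1135]
ee_rot: [2.874, 1.268, 0.001]
wrist_force: [-4.6, -1.6, 13.6]
opening: 0.0108
gripper_force: 90.5
```

```bash
python3 st.py
```

```text
11.175 yaw 0.830890766484712 [0.54013444 0.21525282 0.11349332] F [-4.57859774 -1.63642464 13.64634686] M [-0.23586514  1.19126915  0.17613043] j7 -1.3863849219576334
```

>>> step_arm([
  {"xyz": [0, 0, 0], "spin": -0.2},
  {"xyz": [0, 0, 0], "spin": -0.2},
  {"xyz": [0, 0, 0], "spin": -0.2},
  {"xyz": [0, 0, 0], "spin": -0.1},
  {"xyz": [0, 0, 0], "spin": -0.1},
])

```text
clock: 11.8
tool_pos: [0.5402, 0.2152, 0.1135]
ee_rot: [-2.932, -1.129, -0.001]
wrist_force: [-5.2, -1.9, 13.0]
opening: 0.0105
gripper_force: 90.5
```

```bash
python3 st.py
```

```text
11.8 yaw 0.7351684786004761 [0.54017756 0.21520321 0.11351724] F [-5.23399724 -1.92166564 13.03854232] M [-0.25387745  1.09640297  0.16094551] j7 -1.4710940345884382
```

>>> step_arm([
  {"xyz": [0, 0, 0], "spin": -0.2},
  {"xyz": [0, 0, 0], "spin": -0.2},
  {"xyz": [0, 0, 0], "spin": -0.2},
  {"xyz": [0, 0, 0], "spin": -0.1},
  {"xyz": [0, 0, 0], "spin": -0.1},
])

```text
clock: 12.42
tool_pos: [0.5402, 0.2154, 0.1135]
ee_rot: [-2.982, -0.988, -0.002]
wrist_force: [-3.6, -1.3, 12.3]
opening: 0.0104
gripper_force: 90.9
```

```bash
python3 st.py
```

```text
12.425 yaw 0.6401820337281431 [0.54019552 0.21539073 0.11352452] F [-3.60647017 -1.34544944 12.34295405] M [-0.17695949  1.01206191  0.87843146] j7 -1.5557259288206675
```

>>> step_arm([
  {"xyz": [0, 0, 0], "spin": -0.2},
  {"xyz": [0, 0, 0], "spin": -0.2},
  {"xyz": [0, 0, 0], "spin": -0.2},
  {"xyz": [0, 0, 0], "spin": -0.1},
  {"xyz": [0, 0, 0], "spin": -0.1},
])

```text
clock: 13.05
tool_pos: [0.5404, 0.2156, 0.1136]
ee_rot: [3.025, 0.846, 0.003]
wrist_force: [-3.0, -1.2, 11.6]
opening: 0.01
gripper_force: 101.2
```

```bash
python3 st.py
```

```text
13.05 yaw 0.5455398512804125 [0.54036401 0.21555932 0.11356131] F [-2.99444911 -1.16239597 11.63139244] M [-0.14333862  0.55843206  1.82061877] j7 -1.6401463089181372
```

>>> step_arm([
  {"xyz": [0, 0, 0], "spin": 0.3},
  {"xyz": [0, 0, 0], "spin": 0.3},
  {"xyz": [0, 0, 0], "spin": 0.3},
  {"xyz": [0, 0, 0], "spin": 0.2},
  {"xyz": [0, 0, 0], "spin": 0},
])

```text
clock: 13.68
tool_pos: [0.5404, 0.2156, 0.1135]
ee_rot: [-2.963, -1.042, -0.003]
wrist_force: [-4.2, -0.1, 11.0]
opening: 0.0107
gripper_force: 90.2
```

```bash
python3 st.py
```

```text
13.675 yaw 0.6763556079811068 [0.5403687  0.21560502 0.11353684] F [-4.20389349 -0.11548038 10.96288429] M [0.12501404 0.81576131 0.29123579] j7 -1.5234614614358972
```

>>> step_arm([
  {"xyz": [0, 0, 0], "spin": 0},
  {"xyz": [0, 0, 0], "spin": 0},
  {"xyz": [0, 0, 0], "spin": 0},
  {"xyz": [0, 0, 0], "spin": 0},
  {"xyz": [0, 0, 0], "spin": 0},
], fingers=1)

```text
clock: 14.3
tool_pos: [0.54, 0.2149, 0.1124]
ee_rot: [-2.964, -1.041, 0.0]
wrist_force: [0.6, -0.6, -0.8]
opening: 0.0852
gripper_force: 0.0
```

>>> step_arm([
  {"xyz": [0, 0, 0], "spin": 0},
  {"xyz": [0, 0, 0], "spin": 0},
  {"xyz": [0, 0, 0], "spin": 0},
  {"xyz": [0, 0, 0], "spin": 0},
  {"xyz": [0, 0, 0], "spin": 0},
])

```text
clock: 14.92
tool_pos: [0.54, 0.2149, 0.1125]
ee_rot: [-2.964, -1.041, -0.0]
wrist_force: [0.2, -0.1, -0.9]
opening: 0.0851
gripper_force: 0.0
```

Released; retract up, then back toward the right so the top camera sees the screw.

>>> step_arm([
  {"xyz": [0, 0, 0.4], "spin": 0},
  {"xyz": [0, 0, 0.7], "spin": 0},
  {"xyz": [0, 0, 0.8], "spin": 0},
  {"xyz": [0, 0, 0.8], "spin": 0},
  {"xyz": [0, 0, 0.8], "spin": 0},
])

```text
clock: 15.55
tool_pos: [0.5399, 0.2149, 0.2549]
ee_rot: [-2.964, -1.041, -0.002]
wrist_force: [-0.3, -0.3, 0.4]
opening: 0.0855
gripper_force: 0.0
```

>>> step_arm([
  {"xyz": [0, -0.8, 0], "spin": 0},
  {"xyz": [0, -0.9, 0], "spin": 0},
  {"xyz": [0, -0.9, 0], "spin": 0},
  {"xyz": [0, -0.9, 0], "spin": 0},
  {"xyz": [0, -0.9, 0], "spin": 0},
])

```text
clock: 16.18
tool_pos: [0.5399, 0.0379, 0.2538]
ee_rot: [2.964, 1.041, 0.002]
wrist_force: [0.1, -0.4, -0.7]
opening: 0.0851
gripper_force: 0.0
```

Run:
```python
from h import *
im,K,T=grab("scene");p=proj(K,T,[.54,.215,.1]).astype(int);t,K3,T3=grab("top");q=proj(K3,T3,[.54,.215,.1]).astype(int)
cr=lambda i,p:cv2.resize(i[p[1]-40:p[1]+40,p[0]-40:p[0]+40],(400,400),interpolation=cv2.INTER_CUBIC)
cv2.imwrite("pics/f.png",np.hstack([cr(im,p),cr(t,q)]))
print(p,q,proj(K3,T3,[.54,.215,.132])-q+40, proj(K,T,[.54,.215,.132])-p+40)
```

```text
[383 190] [141 210] [35.25845012 36.84195517] [41.87745223 29.34818667]
```

View pics/f.png

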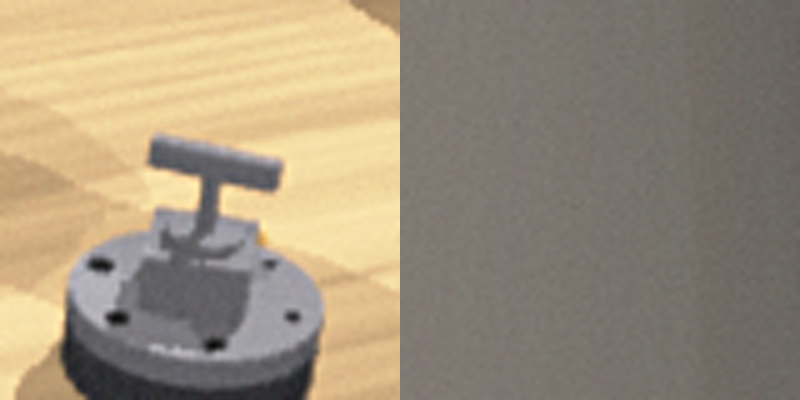

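```bash
python3 -c "
from h import *
print(bot.sign_off())"
```

```text
the job is handed in; nothing more can be done
None
```

The key is standing fully home in the clamp screw, which was turned clockwise until it hit its stop; I let go, moved the arm clear, and handed the job in at about 16 s. The verdict itself was not returned.

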